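Load the ratchet drier

TASK

Lift the ratchet pawl clear and fold it back, then turn the crank wheel backward (clockwise) until the tray is fully out of the drier. Take every terracotta lid from the crate and lay it flat, handle up, within the tray's rims, none on top of another, leaving the white lids in the crate; drop the pawl back onto the teeth, and only then wind the tray fully back in, leaving the pawl down. Do not disturb the mug and the jar.

Things in the scene. Friction and masses are not known exactly. Their poses are not given: they have to be found in the camera images.
- wheel (a joint): crank wheel of the drier, rad: 0 = tray fully inside the hood, 6.25 = tray fully out (stops at both ends). It grows as the wheel is turned CLOCKWISE seen from above ('backward'); the tray moves 41.6 mm per rad. Growing is blocked by the pawl while that is down (within one tooth, 0.26 rad); falling (anticlockwise, tray going in) is always free, the pawl then clicks over the teeth. It takes about 5 N at the knob and stays where it is left
- pawl (a joint): ratchet pawl, rad: 0 = fully down between two teeth (about 0.1 when its nose rests on top of a tooth), grows as the nose swings up and over, 2.0 = folded back against its stop. It falls by its own weight: down if left below about 1.35, back to the stop and stays there if left beyond about 1.6
- wheel_axis (a point): centre of the blue crank wheel's top face, on its upright axis, 70 mm above the table. The wheel is 242 mm across; steel teeth 12 mm tall stand on its top face on a circle of 110 mm radius. The frame is that of the drier: z up, the tray travels to -y as it comes out, the white hood lies to +y
- crank_knob (a point): red upright cylindrical knob on the wheel, a sleeve that spins freely on its own axis, 24 mm in diameter, 65 mm tall, standing 60 mm from the wheel's axis; the point is on the knob's axis, 40 mm above the wheel's top face (25 mm below the knob's top)
- pawl_hinge (a point): hinge of the pawl, fixed to the drier, 92 mm above the table, axes as those of the drier: the hinge axis lies along y; the pawl, when down, points along +x from here, its nose 120 mm from the hinge. The pawl turns about y so that its nose goes up, then over towards -x
- pawl_tab (a point): middle of the yellow tab that stands on the black pawl near its nose, for lifting; tab 30 mm long (pawl's x), 12 mm thick (y, along the hinge axis), 36 mm tall, its top 14 mm above this point (pawl down). The point is 100 mm along the pawl from the hinge and 28 mm above the hinge (pawl down); it moves with the pawl. The pawl's bar is also 12 mm thick along y, and 12 mm high
- tray_mid (a point): centre of the steel tray's floor, on its upper face, 36 mm above the table. Inside the tray measures 200 mm (x) by 210 mm (y), rims 10 mm high; axes as those of the drier. It moves with the wheel; fully out it stands clear of the hood (the hood is 248 mm wide, top 162 mm above the table, and starts 40 mm beyond the tray's +y edge)
- crate_in (a point): centre of the inner floor of the fixed wooden crate, 7 mm above the table; inside 254 by 254 mm, walls 7 mm thick, their top 20 mm above the table
- lid1_mid (a point): target: reddish-brown terracotta butter-dish lid: plate 90 mm long (x), 50 wide (y), 12 thick, with a bar handle along its middle, 60 mm long (x), 18 wide (y), 28 above the plate; 40 tall, 0.14 kg. The point is its centre, 20 mm above its underside; z points to the handle's top. It starts handle up in the crate, long side roughly along the crate's x
- lid2_mid (a point): target: reddish-brown terracotta butter-dish lid: plate 90 mm long (x), 50 wide (y), 12 thick, with a bar handle along its middle, 60 mm long (x), 18 wide (y), 28 above the plate; 40 tall, 0.14 kg. The point is its centre, 20 mm above its underside; z points to the handle's top. It starts handle up in the crate, long side roughly along the crate's x
- lid3_mid (a point): target: reddish-brown terracotta butter-dish lid: plate 90 mm long (x), 50 wide (y), 12 thick, with a bar handle along its middle, 60 mm long (x), 18 wide (y), 28 above the plate; 40 tall, 0.14 kg. The point is its centre, 20 mm above its underside; z points to the handle's top. It starts handle up in the crate, long side roughly along the crate's x
- lid4_mid (a point): target: reddish-brown terracotta butter-dish lid: plate 90 mm long (x), 50 wide (y), 12 thick, with a bar handle along its middle, 60 mm long (x), 18 wide (y), 28 above the plate; 40 tall, 0.14 kg. The point is its centre, 20 mm above its underside; z points to the handle's top. It starts handle up in the crate, long side roughly along the crate's x
- white1_mid (a point): not wanted: white glazed butter-dish lid: plate 90 mm long (x), 50 wide (y), 12 thick, with a bar handle along its middle, 60 mm long (x), 18 wide (y), 28 above the plate; 40 tall, 0.14 kg. The point is its centre, 20 mm above its underside; z points to the handle's top. It starts handle up in the crate, long side roughly along the crate's x. Stays in the crate
- white2_mid (a point): not wanted: white glazed butter-dish lid: plate 90 mm long (x), 50 wide (y), 12 thick, with a bar handle along its middle, 60 mm long (x), 18 wide (y), 28 above the plate; 40 tall, 0.14 kg. The point is its centre, 20 mm above its underside; z points to the handle's top. It starts handle up in the crate, long side roughly along the crate's x. Stays in the crate
- mug_mid (a point): bystander: blue stoneware mug, 80 mm wide and 95 mm tall, half-way up its axis
- jar_mid (a point): bystander: white jar with a black cap, 72 mm wide and 120 mm tall, half-way up its axis
Things that resemble listed ones, but are neither listed nor needed, are in the scene too. Leave any pink look-alike of the part that bears lid1_mid alone. What is shaped like the part that bears lid3_mid but green or purple is not meant.

How it is judged:
On the way, in this order (a step that is already met when the one before it is completed fails the run):
1. the pawl is folded back, with the tray still inside (value of joint pawl above 1.5 rad and value of joint wheel below 1.8 rad), for 0.2 s.
2. the tray is fully out (value of joint wheel above 5.9 rad), for 0.2 s.
3. with the tray out, every terracotta lid lies flat in it, handle up, let go, and the pawl is down on the teeth (value of joint wheel above 5.3 rad and value of joint pawl below 0.15 rad and x of lid1_mid in the frame of tray_mid between -0.1 and 0.1 m and y of lid1_mid in the frame of tray_mid between -0.105 and 0.105 m and z of lid1_mid in the frame of tray_mid between 0.014 and 0.026 m and angle between each of lid1_mid, lid2_mid, lid3_mid, lid4_mid's own z axis and vertical below 0.15 rad and x of lid2_mid in the frame of tray_mid between -0.1 and 0.1 m and y of lid2_mid in the frame of tray_mid between -0.105 and 0.105 m and z of lid2_mid in the frame of tray_mid between 0.014 and 0.026 m and x of lid3_mid in the frame of tray_mid between -0.1 and 0.1 m and y of lid3_mid in the frame of tray_mid between -0.105 and 0.105 m and z of lid3_mid in the frame of tray_mid between 0.014 and 0.026 m and x of lid4_mid in the frame of tray_mid between -0.1 and 0.1 m and y of lid4_mid in the frame of tray_mid between -0.105 and 0.105 m and z of lid4_mid in the frame of tray_mid between 0.014 and 0.026 m and contact force between each of lid1, lid2, lid3, lid4 and the fingers below 0.3 N), for 0.2 s.
At the end, for the whole second after the job is handed in: The tray is fully in (wheel below 0.25 rad, within 10 mm), the pawl is down (below 0.15 rad), every terracotta lid lies at rest on the tray's floor, handle up, flat to 0.15 rad, within the rims (its centre 14 to 26 mm above the floor, so none on another), and the white lids are in the crate (value of joint wheel below 0.25 rad and value of joint pawl below 0.15 rad and angular speed of wheel below 0.05 rad/s and x of lid1_mid in the frame of tray_mid between -0.1 and 0.1 m and y of lid1_mid in the frame of tray_mid between -0.105 and 0.105 m and z of lid1_mid in the frame of tray_mid between 0.014 and 0.026 m and angle between each of lid1_mid, lid2_mid, lid3_mid, lid4_mid's own z axis and vertical below 0.15 rad and x of lid2_mid in the frame of tray_mid between -0.1 and 0.1 m and y of lid2_mid in the frame of tray_mid between -0.105 and 0.105 m and z of lid2_mid in the frame of tray_mid between 0.014 and 0.026 m and x of lid3_mid in the frame of tray_mid between -0.1 and 0.1 m and y of lid3_mid in the frame of tray_mid between -0.105 and 0.105 m and z of lid3_mid in the frame of tray_mid between 0.014 and 0.026 m and x of lid4_mid in the frame of tray_mid between -0.1 and 0.1 m and y of lid4_mid in the frame of tray_mid between -0.105 and 0.105 m and z of lid4_mid in the frame of tray_mid between 0.014 and 0.026 m and linear speed of each of lid1, lid2, lid3, lid4 below 0.02 m/s and x of white1_mid in the frame of crate_in between -0.127 and 0.127 m and y of white1_mid in the frame of crate_in between -0.127 and 0.127 m and z of white1_mid in the frame of crate_in between 0 and 0.06 m and x of white2_mid in the frame of crate_in between -0.127 and 0.127 m and y of white2_mid in the frame of crate_in between -0.127 and 0.127 m and z of white2_mid in the frame of crate_in between 0 and 0.06 m); the robot touches nothing.
It fails at once if the mug or the jar is moved more than 30 mm (distance of any of mug_mid, jar_mid from where it was at the start of the episode above 0.03 m).
It fails at once if a white lid is taken out of the crate (z of any of white1_mid, white2_mid in the frame of crate_in above 0.09 m).
Of lid1, lid2, lid3, lid4 only 2 to 4 are there at a start; the rules pass over those that are not, and their reading is None.
At some moment in a run one of lid1, lid2, lid3, lid4 may be knocked a few centimetres aside while the robot is not near it.
Once in a run the grip may slacken for a moment while it holds something.
It also fails if it takes over 210 s, if anything falls off the work surface, if the arm or the gripper's body presses on something with over 40 N, if the wrist force passes 120 N, or if a joint passes its speed limit or range.

ROBOT

A 6-joint arm with a two-finger parallel gripper is mounted at the origin on the work surface. World frame = base frame: x ahead of the robot, y to its left, z up, the work surface at z = 0. Lengths are in m, angles in rad, forces in N, time in s.
With the tool pointing down it reaches from about 0.225 to 0.875 m from the base axis. Payload 3.4 kg.
Tool frame: the origin (TCP) lies midway between the tips of the shut fingers; the grasp point (between the pads) lies 19 mm behind it (pinch_z is the distance from the TCP to the grasp point, in m); z points along the fingers, y is the line along which they close (so a half turn about z gives the same grasp; the last joint's range is limited). The gripper opens to 85 mm and grips with 20 to 120 N. Pads are 22 mm wide; open, the fingers measure 114 mm over their backs; the gripper's body (76 mm by 85 mm) begins 54 mm behind the grasp point. The pads swing forward as they close: fully open they stand 13 mm farther back than shut.
Start: joints at [-0.121, 0.276, 1.505, -0, 1.361, -0.121], TCP at [0.575, -0, 0.231] pointing down, gripper open.
Joint ranges: [-2.89, 2.89], [-0.75, 2.08], [0.22, 2.7], [-1.18, 4.32], [0.11, 2.71], [-2.7, 2.7]. Speed limits (rad/s): [2.57, 2.57, 3.14, 3.14, 3.14, 3.14].

INTERFACE

Orientations are given as a unit quaternion [w, x, y, z].
In Python, from rig import get_state, get_image, sign_off, pinch_z gives the robot as it stands.
- The arm moves only by the tool send_rows, never from a script. Its argument "steps" is one flat list of numbers, 5 for each row, row after row: the gripper's target within -1 to 1 (fully open at 1, half-way at 0, shut at -1), then the shift along the tool's x, y, z in cm, then the turn about the tool's z in degrees. In form: [gripper, x, y, z, roll, gripper, x, y, z, roll, ...]. A call has 1 to 12 rows; each row shifts and turns the commanded pose from where the row before left it, along the tool's axes as they then stand; what a row does not reach is not made up. A row lasts 1/10 s, in which the tool goes at most 50 mm and 8.59 degrees, less where a joint would pass 70% of its speed; a pose out of reach is approached as far as the arm can. A call is refused whole if a number of a shift passes 5 or a number of a turn 8.59, either way. A call with a gripper value outside its range is refused whole. The fingers move at their own pace and stop on an object; "newtons" is the grip in N (left out, the last holds). Time passes only in rows, so rows that do not move let the fingers close. It gives the time, the measured TCP pose, the force, the opening and the grip force at its end, in the units of the state.
- get_state(): the state, without advancing time (a new reading comes with each control period).
- get_image(name): name is "scene" or "side" or "wrist"; returns a dict with "color" (400x640x3 uint8, red, green, blue), "mtx" (3x3 intrinsics, pixels), "T" (4x4, takes a point from camera to world coordinates); the wrist camera has in their place "mount" (4x4, takes a point from camera to tool coordinates, whose origin is the TCP and whose axes are the flange's). Camera axes: x right, y down, z forward; pixel columns grow to the right and rows downward; lengths in m; the calibration is good to about 2 mm. The wrist camera is an equidistant fisheye: a pixel r from the principal point sees the ray r / f radians off the axis. A picture is of the moment at which its call begins: read the wrist's pose just before it. There is no depth.
- sign_off(): hands the job in; it is judged then, once.
The state is a dict: "clock": time; "qpos": joint angles; "qd": joint speeds; "effort": joint torques, N m; "position": TCP position; "ee_rot": TCP orientation; "contact_force": force on the tool from outside, world axes, zero at the start; "moment": the same for the moment, N m; "width": finger opening in m; "gripper_force": force on a finger pad.
Only numpy, scipy, OpenCV 4.12 (cv2) and the standard library are available. Lean on these libraries where they do the work, as an engineer would, in place of code of your own. Each camera call takes 0.05 s, during which the arm holds its last target. There are 200 camera calls.

## Working session

There is one attempt and no reset: what is moved stays moved. The work goes in short steps, Python scripts to look and compute and a tool call to move; the robot and the scene stay as the last step left them, time stands still between calls to the robot, and variables do not carry over. Pictures are saved under pics/ and viewed, at most 14 in all, crops included, and the job is handed in when it is done.

Besides the shell and the picture viewer there is one more tool, called after ">>>" as name(argument=value, ...) on one line, values as JSON. send_rows: Moves the arm, as the interface text tells. Its arguments: {"type":"object","properties":{"steps":{"type":"array"},"newtons":{"type":"number"}},"required":["steps"]}

```bash
mkdir -p pics; ls
python3 - <<'E'
from rig import get_state,get_image,pinch_z
import cv2,numpy as np
s=get_state();print({k:np.round(v,3).tolist() for k,v in s.items()},pinch_z)
for n in("scene","side","wrist"):
    d=get_image(n);cv2.imwrite(f"pics/{n}0.png",d["color"][:,:,::-1]);print(n,d["mtx"].round(1).tolist(),np.round(d.get("T",d.get("mount")),3).tolist())
E
```

```text
pics
{'clock': 0.0, 'qpos': [-0.121, 0.277, 1.506, -0.0, 1.361, -0.121], 'qd': [-0.001, 0.002, 0.0, -0.002, -0.0, 0.001], 'effort': [0.001, -41.677, -24.581, -0.0, 0.011, 0.0], 'position': [0.574, 0.0, 0.23], 'ee_rot': [-0.001, 0.707, 0.707, -0.001], 'contact_force': [-0.196, -0.317, 0.055], 'moment': [-0.019, 0.047, -0.022], 'gripper_force': 0.0, 'width': 0.086} 0.0187
scene [[423.2, 0.0, 311.9], [0.0, 423.2, 198.5], [0.0, 0.0, 1.0]] [[0.778, 0.372, -0.506, 1.223], [0.628, -0.432, 0.648, -0.944], [0.023, -0.821, -0.57, 0.903], [0.0, 0.0, 0.0, 1.0]]
side [[448.9, 0.0, 318.7], [0.0, 448.9, 189.9], [0.0, 0.0, 1.0]] [[-0.93, -0.251, 0.267, 0.09], [-0.367, 0.642, -0.673, 1.071], [-0.003, -0.724, -0.689, 1.242], [0.0, 0.0, 0.0, 1.0]]
wrist [[309.7, 0.0, 320.4], [0.0, 309.7, 198.4], [0.0, 0.0, 1.0]] [[-0.0, -0.966, -0.257, 0.065], [1.0, -0.0, -0.0, -0.001], [-0.0, -0.257, 0.966, -0.143], [0.0, 0.0, 0.0, 1.0]]
```

View pics/scene0.png

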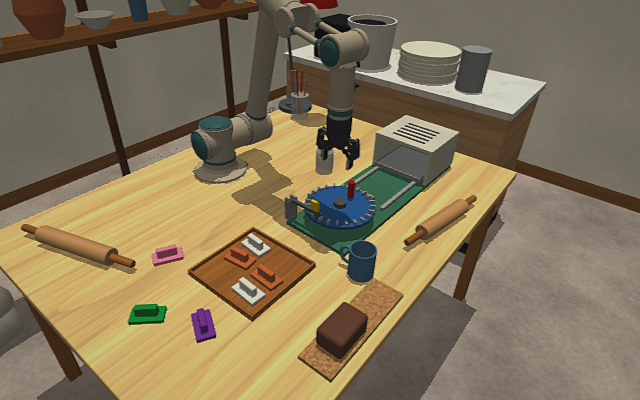

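View pics/side0.png

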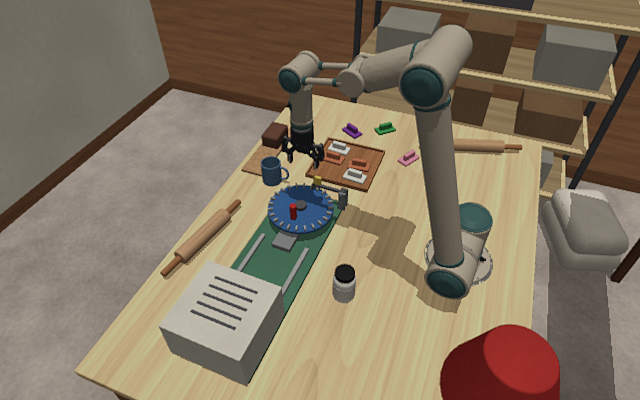

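View pics/wrist0.png

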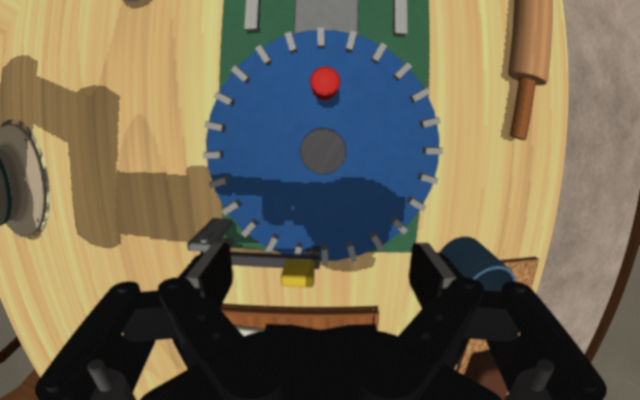

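Scene view: the crate is near (252,272), holding terracotta lids at (238,256) and (266,276) and white lids at (255,243) and (248,291). The look-alikes lie outside it: pink (167,254), green (147,314), purple (203,325). The mug is at (362,262) and the jar at (324,160).
Wrist view: wheel hub at (322,151), red knob at (325,82), yellow tab at (298,271), hinge block near (210,235).

Lid candidates are therefore the two reddish-brown lids inside the crate. Next I'll measure by colour.

```bash
cat > h.py <<'E'
import numpy as np,cv2
from rig import get_state,get_image
from scipy.spatial.transform import Rotation as R
def pose(s):
    q=s["ee_rot"];T=np.eye(4);T[:3,:3]=R.from_quat([q[1],q[2],q[3],q[0]]).as_matrix();T[:3,3]=s["position"];return T
def grab(n):
    s=get_state();d=get_image(n);d["name"]=n
    if n=="wrist": d["T"]=pose(s)@d["mount"]
    return d
def ray(d,uv):
    uv=np.atleast_2d(np.array(uv,float));m=d["mtx"];p=(uv-[m[0,2],m[1,2]])/m[0,0]
    if d["name"]=="wrist":
        r=np.linalg.norm(p,axis=1)+1e-12;v=np.c_[p*(np.sin(r)/r)[:,None],np.cos(r)]
    else: v=np.c_[p,np.ones(len(p))]
    return d["T"][:3,3],v@d["T"][:3,:3].T
def onz(d,uv,z):
    o,v=ray(d,uv);return o+v*((z-o[2])/v[:,2])[:,None]
def tri(obs):
    A=np.zeros((3,3));b=np.zeros(3)
    for d,uv in obs:
        o,v=ray(d,uv);v=v[0]/np.linalg.norm(v[0]);P=np.eye(3)-np.outer(v,v);A+=P;b+=P@o
    return np.linalg.solve(A,b)
RNG=dict(red=[(0,200,90),(4,255,255)],yellow=[(22,150,90),(32,255,255)],blue=[(105,150,60),(115,255,255)],terra=[(5,160,110),(12,255,255)],white=[(0,0,150),(40,45,255)],pink=[(165,60,120),(179,200,255)])
def blobs(d,c,amin=30,rng=None):
    lo,hi=rng or RNG[c];m=cv2.inRange(cv2.cvtColor(d["color"],cv2.COLOR_RGB2HSV),lo,hi)
    n,l,st,ce=cv2.connectedComponentsWithStats(m)
    return [(ce[i].round(1).tolist(),st[i].tolist(),l==i) for i in range(1,n) if st[i,4]>=amin]
E
python3 - <<'E'
from h import *
D={n:grab(n) for n in("scene","side","wrist")}
for n,d in D.items():
    hsv=cv2.cvtColor(d["color"],cv2.COLOR_RGB2HSV)
    for c in("red","yellow","blue","terra","white"):
        print(n,c,[(b[0],b[1]) for b in blobs(d,c,25 if c!="white" else 60)][:9])
    if n=="scene":print([hsv[y,x].tolist() for x,y in((238,262),(266,276),(252,272),(248,291),(220,270))])
    if n=="side":print([hsv[y,x].tolist() for x,y in((330,157),(358,163),(340,165))])
    if n=="wrist":print([hsv[y,x].tolist() for x,y in((322,151),(325,82),(298,271))])
E
```

```text
scene red [([321.4, 3.1], [300, 0, 36, 9, 199])]
scene yellow [([314.4, 205.0], [311, 199, 8, 13, 77])]
scene blue [([340.8, 207.5], [305, 186, 69, 44, 1567])]
scene terra [([239.0, 250.5], [230, 246, 19, 10, 82]), ([240.2, 259.9], [224, 251, 32, 17, 174]), ([266.0, 276.2], [250, 264, 33, 25, 300])]
scene white [([430.8, 48.7], [401, 41, 61, 17, 748]), ([305.7, 52.9], [292, 44, 30, 19, 268]), ([473.0, 87.6], [355, 48, 192, 66, 2787]), ([418.6, 132.9], [377, 115, 82, 37, 1256]), ([394.0, 196.9], [381, 184, 29, 24, 66]), ([255.1, 238.3], [248, 234, 15, 10, 61]), ([255.3, 247.3], [241, 239, 29, 16, 146]), ([247.8, 290.4], [231, 277, 34, 27, 304])]
[[10, 185, 189], [10, 166, 83], [10, 185, 181], [24, 27, 94], [14, 175, 147]]
side red []
side yellow [([316.9, 180.1], [314, 176, 8, 9, 48])]
side blue [([300.7, 208.5], [269, 186, 64, 47, 1736])]
side terra []
side white [([442.7, 47.0], [415, 25, 54, 48, 1236]), ([387.5, 52.7], [361, 46, 48, 15, 160]), ([299.9, 62.2], [285, 54, 29, 18, 249]), ([355.4, 65.8], [346, 57, 17, 19, 126]), ([164.0, 151.7], [38, 90, 231, 122, 9993]), ([339.6, 149.4], [328, 144, 22, 10, 75]), ([354.7, 175.5], [343, 168, 24, 15, 141]), ([628.5, 214.6], [604, 187, 36, 72, 1025]), ([579.3, 195.8], [556, 188, 54, 30, 551])]
[[10, 154, 71], [9, 153, 80], [12, 147, 120]]
wrist red [([325.1, 84.0], [311, 69, 27, 27, 215])]
wrist yellow [([296.2, 279.7], [281, 269, 32, 18, 379])]
wrist blue [([321.9, 145.9], [208, 31, 229, 228, 34845])]
wrist terra [([525.0, 106.6], [516, 79, 18, 59, 320]), ([257.7, 318.7], [226, 312, 66, 16, 489]), ([330.5, 320.0], [293, 313, 84, 16, 578])]
wrist white [([250.3, 13.5], [245, 0, 11, 28, 266]), ([400.0, 15.4], [396, 0, 9, 32, 287]), ([289.5, 40.7], [286, 33, 8, 16, 62]), ([350.7, 39.2], [348, 32, 7, 16, 61])]
[[150, 3, 77], [1, 194, 195], [23, 202, 86]]
```

Run:
```python
from h import *
D={n:grab(n) for n in("scene","side","wrist")};w=D["wrist"]
hsv=cv2.cvtColor(w["color"],cv2.COLOR_RGB2HSV)
def circ(P):
    A=np.c_[2*P[:,:2],np.ones(len(P))];s=np.linalg.lstsq(A,(P[:,:2]**2).sum(1),rcond=None)[0];return s[:2],np.sqrt(s[2]+s[:2]@s[:2])
def big(m,u=None):
    c=cv2.findContours(m.astype(np.uint8),0,1)[0]
    if u: c=[k for k in c if cv2.pointPolygonTest(k,u,False)>=0]
    return max(c,key=cv2.contourArea)[:,0]
m=cv2.inRange(hsv,(105,120,20),(118,255,255))
m[:, 445:]=0
H=cv2.convexHull(big(m))[:,0]
print("wheel hull(bottom may be hid)",circ(onz(w,H,.07)))
hm=cv2.inRange(hsv,(0,0,50),(179,60,110));hc=big(hm,(322,151));print("hub",circ(onz(w,hc,.072)),len(hc))
rm=cv2.inRange(hsv,(0,150,60),(8,255,255))|cv2.inRange(hsv,(174,150,60),(179,255,255));rm[:, :300]=0;rm[:,350:]=0
rc=big(rm,(325,82));k=cv2.minEnclosingCircle(rc);print("knob px",k,"top",onz(w,[k[0]],.135))
# rails/green edges for yaw
for z,nm,lo,hi in((0.01,"green",(60,80,20),(90,255,255)),):
    g=cv2.inRange(hsv,lo,hi)
    for r in (5,15,25,35):
        x=np.where(g[r])[0];print(r,x.min(),x.max(),onz(w,[[x.min(),r],[x.max(),r]],.006)[:,:2].round(4).tolist())
print("tab tri",tri([(D["scene"],(314.4,205)),(D["side"],(316.9,180.1)),]),"tabtop wrist",onz(w,[(298,265),(283,263),(314,263),(298,278)],.134))
# crops
a=cv2.resize(w["color"][180:330,180:400],None,fx=3,fy=3,interpolation=2)
s=D["scene"]["color"];b=cv2.resize(s[180:320,170:390],None,fx=3,fy=3,interpolation=2)
cv2.imwrite("pics/c1.png",a[:,:,::-1]);cv2.imwrite("pics/c2.png",b[:,:,::-1])
```

```text
wheel hull(bottom may be hid) (array([0.5757336 , 0.03501159]), np.float64(0.11857948691831159))
hub (array([0.5758874 , 0.03340088]), np.float64(0.02143622018643592)) 123
knob px ((323.7578125, 82.46875), 15.630507469177246) top [[0.57698944 0.0929437  0.135     ]]
5 224 426 [[0.4557, 0.2141], [0.7054, 0.2158]]
15 224 426 [[0.4563, 0.2001], [0.7047, 0.2017]]
25 223 426 [[0.4556, 0.1866], [0.7041, 0.1879]]
35 222 426 [[0.4547, 0.1734], [0.7036, 0.1744]]
tab tri [ 0.55290574 -0.07397114  0.11645938] tabtop wrist [[ 0.55498454 -0.05808145  0.134     ]
 [ 0.54196884 -0.05631681  0.134     ]
 [ 0.56887539 -0.05602654  0.134     ]
 [ 0.55459936 -0.07113954  0.134     ]]
```

View pics/c1.png

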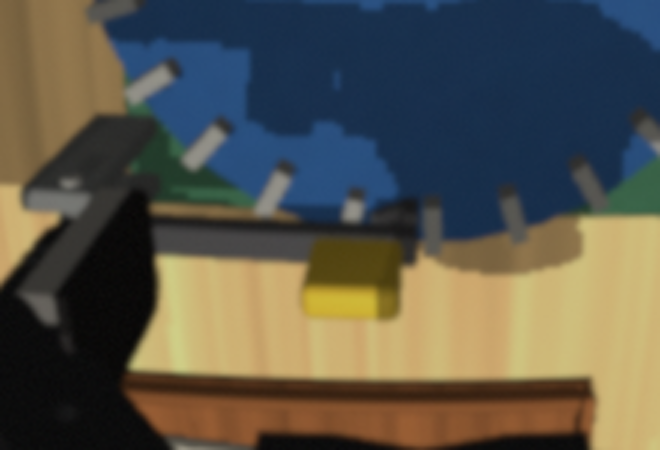

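View pics/c2.png

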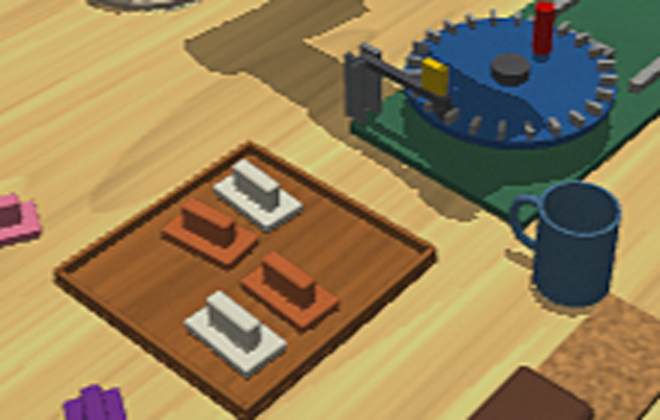

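Wrist crop: the bright strip at px (297,281) is the tab's top and the dark part is its +y face. The bar runs to the left towards the hinge block. Scene crop: exactly two terracotta lids are in the crate, with a white lid behind them and another in front. I'll turn the tool 91.5° so the fingers close along the hinge axis.

>>> send_rows(steps=[0, 0, 0, 0, 8.59, 0, 0, 0, 0, 8.59, 0, 0, 0, 0, 8.59, 0, 0, 0, 0, 8.59, 0, 0, 0, 0, 8.59, 0, 0, 0, 0, 8.59, 0, 0, 0, 0, 8.59, 0, 0, 0, 0, 8.59, 0, 0, 0, 0, 8.59, 0, 0, 0, 0, 8.59, 0, 0, 0, 0, 5.6, 0, 0, 0, 0, 0])

```text
clock: 1.65
position: [0.575, -0.0, 0.2313]
ee_rot: [-0.0, 1.0, -0.013, 0.0]
contact_force: [-0.2, 0.1, -0.5]
width: 0.0429
gripper_force: 0.0
```

```bash
cat >> h.py <<'E'
def delta(p,s=None):
    T=pose(s or get_state());return ((np.array(p)-T[:3,3])@T[:3,:3]*100).round(2)
E
python3 - <<'E'
from h import *
s=get_state();print(s["position"].round(4),pose(s)[:3,:3].round(3).tolist(),delta((.5545,-.074,.16)),delta((.5545,-.074,.101)))
# tray/lid: all pics
d=grab("wrist");cv2.imwrite("pics/w1.png",d["color"][:,:,::-1])
for c in("yellow","red","terra","white"):
    print(c,[(b[0],b[1]) for b in blobs(d,c,60)])
for b in blobs(d,"yellow",60):print(onz(d,[b[0]],.134),onz(d,[b[0]],.116))
E
```

```text
[ 0.575  -0.      0.2313] [[1.0, -0.026, 0.0], [-0.026, -1.0, 0.0], [0.0, -0.0, -1.0]] [-1.86  7.45  7.13] [-1.86  7.45 13.03]
yellow [([407.7, 219.9], [398, 198, 19, 40, 514])]
red [([209.8, 198.4], [199, 186, 24, 25, 429])]
terra [([528.4, 191.9], [463, 110, 138, 177, 11416]), ([588.9, 343.4], [585, 330, 9, 24, 66])]
white [([279.0, 70.7], [276, 63, 6, 17, 86]), ([309.5, 72.7], [306, 64, 8, 18, 83]), ([249.3, 77.1], [245, 69, 9, 18, 75]), ([338.3, 83.5], [333, 76, 11, 16, 75]), ([223.3, 91.6], [218, 85, 11, 15, 67]), ([363.0, 100.9], [357, 94, 14, 15, 79]), ([118.7, 113.9], [52, 102, 126, 27, 1105]), ([202.7, 111.9], [197, 106, 13, 13, 61]), ([583.1, 168.7], [568, 140, 32, 57, 910]), ([499.9, 248.8], [480, 221, 40, 57, 1190]), ([132.7, 238.3], [68, 231, 122, 15, 867]), ([2.2, 281.1], [0, 268, 8, 22, 86])]
[[ 0.55493498 -0.07243161  0.134     ]] [[ 0.54858095 -0.0777499   0.116     ]]
```

View pics/w1.png

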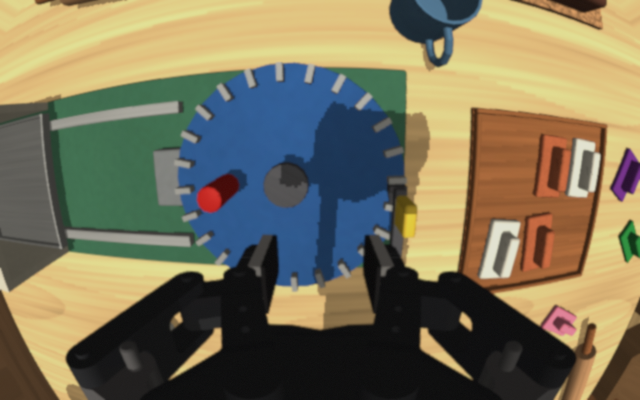

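Wrist view: mug (440,20); crate right with terracotta lids (552,165) and (537,240) and white lids (583,168) and (500,250); tab (408,215); knob (215,195). Now I'll go to the tab.

>>> send_rows(steps=[0, -0.9, 3.7, 0, 0, 0, -0.95, 3.7, 0, 0, 0, 0, 0, 4, 0, 0, 0, 0, 4, 0, 0, 0, 0, 3, 0, 0, 0, 0, 2, 0, -1, 0, 0, 0, 0, -1, 0, 0, 0, 0, -1, 0, 0, 0, 0, -1, 0, 0, 0, 0, -1, 0, 0, 0, 0, -1, 0, 0, 0, 0], newtons=20)

```text
clock: 2.9
position: [0.5546, -0.0754, 0.1023]
ee_rot: [0.002, 1.0, -0.012, 0.0]
contact_force: [-2.0, -6.0, -5.5]
width: 0.0115
gripper_force: 27.6
```

Run:
```python
import numpy as np
# tab arc in tool x (world +x) and tool z (down), cm
a=0.273+np.linspace(0,1.75,13);p=np.c_[10.4*np.cos(a),-10.4*np.sin(a)]
print(np.diff(p,axis=0).round(2).tolist())
```

```text
[[-0.51, -1.43], [-0.72, -1.34], [-0.9, -1.22], [-1.07, -1.07], [-1.21, -0.91], [-1.33, -0.72], [-1.42, -0.52], [-1.48, -0.31], [-1.51, -0.09], [-1.51, 0.13], [-1.47, 0.35], [-1.41, 0.56]]
```

>>> send_rows(steps=[-1, -0.51, 0, -1.43, 0, -1, -0.72, 0, -1.34, 0, -1, -0.9, 0, -1.22, 0, -1, -1.07, 0, -1.07, 0, -1, -1.21, 0, -0.91, 0, -1, -1.33, 0, -0.72, 0, -1, 0, 0, 0, 0])

```text
clock: 3.6
position: [0.4969, -0.0739, 0.1708]
ee_rot: [0.002, 1.0, -0.013, 0.002]
contact_force: [-0.8, -6.3, -0.3]
width: 0.0117
gripper_force: 25.9
```

>>> send_rows(steps=[-1, -1.42, 0, -0.52, 0, -1, -1.48, 0, -0.31, 0, -1, -1.51, 0, -0.09, 0, -1, -1.51, 0, 0.13, 0, -1, -1.47, 0, 0.35, 0, -1, -1.41, 0, 0.56, 0, -1, 0, 0, 0, 0, 0, 0, 0, 0, 0, 0, 0, 0, 0, 0, 0, 0, 0, 0, 0, 0, 0, 0, 0, 0, 0, 0, 0, 0, 0])

```text
clock: 4.8
position: [0.4092, -0.0695, 0.1669]
ee_rot: [-0.0, 1.0, -0.013, -0.0]
contact_force: [1.1, 0.7, 0.1]
width: 0.0429
gripper_force: 0.0
```

Run:
```python
from h import *
s=get_state();print(s["position"],s["contact_force"],s["width"])
d=grab("scene");y=grab("side")
a,b=blobs(d,"yellow",15),blobs(y,"yellow",15);print([k[:2] for k in a],[k[:2] for k in b])
if a and b:print(tri([(d,a[0][0]),(y,b[0][0])]))
cv2.imwrite("pics/s1.png",cv2.resize(d["color"][130:240,240:420],None,fx=4,fy=4)[:,:,::-1])
```

```text
[ 0.4092485  -0.06947675  0.16686012] [1.05518153 0.73450537 0.14663086] 0.04285031064432547
[] [([360.6, 179.7], [356, 175, 10, 10, 38])]
```

View pics/s1.png

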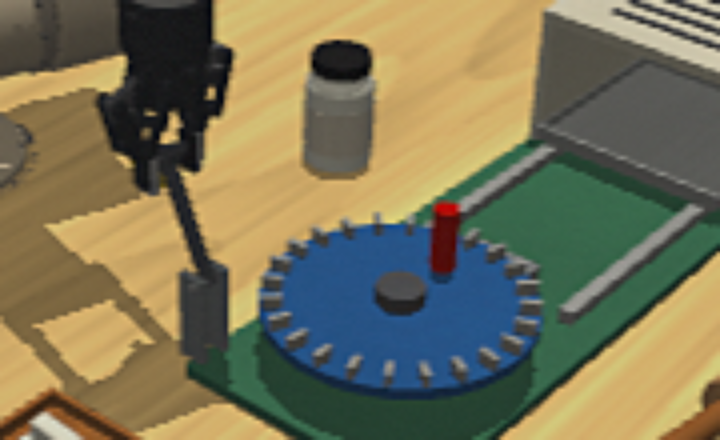

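The scene crop shows the pawl folded back, loose between the open fingers. I'll rise clear and go above the knob.

>>> send_rows(steps=[0.4, 0, 0, -4, 0, 0.4, 0, 0, -4, 0, 0.4, 0, 0, -4, 0, 0.4, 4.1, -4.17, 0, 0, 0.4, 4.1, -4.17, 0, 0, 0.4, 4.1, -4.17, 0, 0, 0.4, 4.1, -4.17, 0, 0, 0.4, 0, 0, 0, 0, 0.4, 0, 0, 0, 0])

```text
clock: 5.8
position: [0.5533, 0.07, 0.2859]
ee_rot: [0.0, 1.0, -0.012, -0.001]
contact_force: [-0.1, 0.2, -0.1]
width: 0.0598
gripper_force: 0.0
```

Run:
```python
from h import *
s=get_state();print(s["position"],delta((.577,.093,.091)))
d=grab("scene");y=grab("side")
for q in (d,y):
    rm=[b[:2] for b in blobs(q,"red",8,((0,170,60),(6,255,255))) if 100<b[0][1]<300];print(rm)
```

```text
[0.5533106  0.06996265 0.28587124] [ 2.36 -2.37 19.48]
[([350.8, 188.9], [348, 181, 7, 17, 87])]
[([292.8, 210.8], [290, 204, 7, 15, 78])]
```

>>> send_rows(steps=[0.4, 1.2, -1.2, 0, 0, 0.4, 1.16, -1.17, 0, 0, 0.4, 0, 0, 4, 0, 0.4, 0, 0, 4, 0, 0.4, 0, 0, 0, 0])

```text
clock: 6.4
position: [0.5739, 0.0924, 0.2018]
ee_rot: [0.0, 1.0, -0.013, -0.006]
contact_force: [-1.0, -0.4, -0.4]
width: 0.06
gripper_force: 0.0
```

Run:
```python
from h import *
s=get_state();print(s["position"],delta((.577,.093,.091)))
d=grab("scene");y=grab("side")
print(tri([(d,(350.8,188.9)),(y,(292.8,210.8))]))
```

```text
[0.57386685 0.09238961 0.20175462] [ 0.44 -0.07 11.07]
[0.57807112 0.09388405 0.10506377]
```

>>> send_rows(steps=[0.4, 0.35, 0, 3, 0, 0.4, 0, 0, 3, 0, 0.4, 0, 0, 3, 0, 0.4, 0, 0, 2, 0, 0.4, 0, 0, 0, 0, -1, 0, 0, 0, 0, -1, 0, 0, 0, 0, -1, 0, 0, 0, 0, -1, 0, 0, 0, 0, -1, 0, 0, 0, 0], newtons=40)

```text
clock: 7.5
position: [0.5829, 0.0937, 0.0998]
ee_rot: [-0.001, 1.0, -0.013, 0.003]
contact_force: [-0.0, 4.7, 6.7]
width: 0.0231
gripper_force: 39.4
```

Run:
```python
from h import *
s=get_state();T=pose(s);print(s["position"],s["contact_force"],s["width"])
c=np.array([.576,.034]);r=s["position"][:2]-c;print(np.hypot(*r))
th0=np.arctan2(r[1],r[0]);N=26;th=th0-np.linspace(0,6.35,N+1)
p=np.c_[.06*np.cos(th),.06*np.sin(th)];d=np.diff(p,axis=0)
t=(np.c_[d,np.zeros(N)]@T[:3,:3]*100).round(2)
print(t[:,:2].tolist())
```

```text
[0.58293191 0.09371579 0.09983878] [-0.0129955   4.69088619  6.65393191] 0.02307954959410789
0.06011677350961938
[[1.43, 0.31], [1.31, 0.64], [1.12, 0.94], [0.86, 1.18], [0.55, 1.36], [0.2, 1.45], [-0.15, 1.45], [-0.5, 1.37], [-0.82, 1.21], [-1.09, 0.98], [-1.29, 0.69], [-1.42, 0.35], [-1.46, -0.0], [-1.42, -0.35], [-1.29, -0.69], [-1.09, -0.98], [-0.82, -1.21], [-0.5, -1.37], [-0.15, -1.45], [0.2, -1.45], [0.55, -1.36], [0.86, -1.18], [1.12, -0.94], [1.31, -0.64], [1.43, -0.31], [1.46, 0.05]]
```

>>> send_rows(steps=[0.2, 0, 0, 0, 0, 0.2, 0, 0, 0, 0, 0.2, 0, 0, 0, 0, 0.2, -0.55, 0, 0.5, 0, 0.2, 0, 0, 0, 0, -1, 0, 0, 0, 0, -1, 0, 0, 0, 0, -1, 0, 0, 0, 0, -1, 0, 0, 0, 0, -1, 0, 0, 0, 0])

```text
clock: 8.5
position: [0.5755, 0.0939, 0.0922]
ee_rot: [-0.001, 1.0, -0.013, 0.0]
contact_force: [-1.2, 4.9, 0.5]
width: 0.0235
gripper_force: 39.5
```

Run:
```python
from h import *
T=pose(get_state());N=26;th=np.pi/2-np.linspace(0,6.37,N+1)
d=np.diff(np.c_[.06*np.cos(th),.06*np.sin(th)],axis=0)
print((np.c_[d,np.zeros(N)]@T[:3,:3]*100).round(2)[:,:2].tolist())
```

```text
[[1.46, 0.14], [1.38, 0.49], [1.22, 0.81], [0.99, 1.08], [0.7, 1.29], [0.36, 1.42], [0.01, 1.47], [-0.35, 1.42], [-0.68, 1.3], [-0.98, 1.09], [-1.21, 0.82], [-1.38, 0.5], [-1.46, 0.15], [-1.45, -0.2], [-1.36, -0.55], [-1.19, -0.86], [-0.94, -1.12], [-0.64, -1.32], [-0.3, -1.44], [0.06, -1.47], [0.41, -1.41], [0.74, -1.27], [1.02, -1.05], [1.25, -0.77], [1.4, -0.44], [1.46, -0.09]]
```

>>> send_rows(steps=[-1, 1.46, 0.14, 0, 0, -1, 1.38, 0.49, 0, 0, -1, 1.22, 0.81, 0, 0, -1, 0.99, 1.08, 0, 0, -1, 0.7, 1.29, 0, 0, -1, 0.36, 1.42, 0, 0, -1, 0, 0, 0, 0])

```text
clock: 9.2
position: [0.6342, 0.0353, 0.0922]
ee_rot: [0.002, 1.0, -0.013, -0.001]
contact_force: [-3.4, -6.3, 3.1]
width: 0.0232
gripper_force: 40.1
```

>>> send_rows(steps=[-1, 0.01, 1.47, 0, 0, -1, -0.35, 1.42, 0, 0, -1, -0.68, 1.3, 0, 0, -1, -0.98, 1.09, 0, 0, -1, -1.21, 0.82, 0, 0, -1, -1.38, 0.5, 0, 0, -1, -1.46, 0.15, 0, 0, -1, -1.45, -0.2, 0, 0, -1, -1.36, -0.55, 0, 0, -1, -1.19, -0.86, 0, 0, -1, 0, 0, 0, 0])

```text
clock: 10.3
position: [0.5317, -0.0085, 0.0922]
ee_rot: [-0.001, 1.0, -0.013, -0.001]
contact_force: [-1.8, 5.7, 1.8]
width: 0.0231
gripper_force: 41.0
```

>>> send_rows(steps=[-1, -0.94, -1.12, 0, 0, -1, -0.64, -1.32, 0, 0, -1, -0.3, -1.44, 0, 0, -1, 0.06, -1.47, 0, 0, -1, 0.41, -1.41, 0, 0, -1, 0.74, -1.27, 0, 0, -1, 1.02, -1.05, 0, 0, -1, 1.25, -0.77, 0, 0, -1, 1.4, -0.44, 0, 0, -1, 0, 0, 0, 0])

```text
clock: 11.3
position: [0.5465, 0.086, 0.0909]
ee_rot: [0.007, 1.0, -0.011, -0.021]
contact_force: [-35.0, -16.1, 27.8]
width: 0.0231
gripper_force: 44.3
```

Run:
```python
from h import *
s=get_state();print(s["contact_force"],s["moment"],s["position"])
d=grab("scene");y=grab("side")
a=cv2.resize(d["color"][90:250,260:480],(660,480));b=cv2.resize(y["color"][150:350,170:400],(660,574))
cv2.imwrite("pics/j1.png",cv2.resize(np.hstack([cv2.resize(a,(400,291)),cv2.resize(b,(400,348))[:291]]),None,fx=1,fy=1)[:,:,::-1])
```

```text
[-35.01868863 -16.09158108  27.8018011 ] [-2.30175469  5.40338937  0.05253184] [0.54651934 0.08598525 0.09094835]
```

View pics/j1.png

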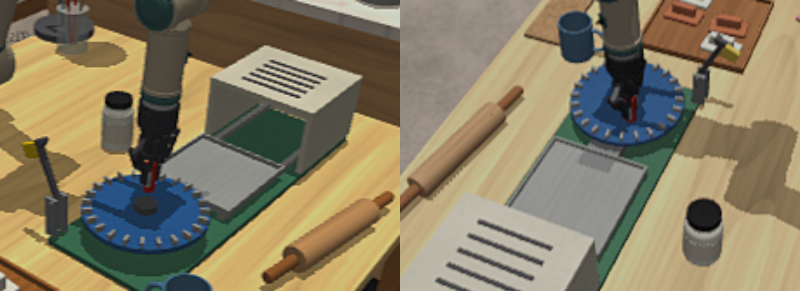

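Views: the tray is out, with a gap of about 40 mm to the hood. The wheel reached its stop, so it must have started around 0.45 rad. I'll ease off, release and rise.

>>> send_rows(steps=[-1, -0.9, 0.35, 0, 0, -1, -0.8, 0.3, 0, 0, -1, 0, 0, 0, 0, 0.3, 0, 0, 0, 0, 0.3, 0, 0, 0, 0, 0.3, 0, 0, 0, 0, 0.3, 0, 0, 0, 0])

```text
clock: 12.1
position: [0.5499, 0.0858, 0.0923]
ee_rot: [0.0, 1.0, -0.013, 0.001]
contact_force: [-0.2, 0.7, 0.2]
width: 0.0554
gripper_force: 0.0
```

>>> send_rows(steps=[0.3, 0, 0, -3, 0, 0.3, 0, 0, -4, 0, 0.3, 0, 0, -4, 0, 0.3, 0, 0, -4, 0, 0.3, 0, 3, 0, 0, 0.3, 0, 3, 0, 0, 0.3, 0, 3, 0, 0, 0.3, 0, 3, 0, 0, 0.3, 0, 3, 0, 0, 0.3, 0, 3, 0, 0, 0.3, 0, 0, 0, 0])

```text
clock: 13.2
position: [0.5445, -0.0978, 0.2421]
ee_rot: [0.001, 1.0, -0.015, 0.0]
contact_force: [0.4, 0.0, 1.0]
width: 0.0557
gripper_force: 0.0
```

Run:
```python
from h import *
s=get_state();print(s["position"],s["contact_force"])
d=grab("wrist");cv2.imwrite("pics/w2.png",d["color"][:,:,::-1])
for z,c,rng in((.135,"red",((0,180,80),(5,255,255))),(.047,"terra",((5,160,90),(12,255,255))),(.047,"white",((0,0,120),(40,60,255)))):
    for b in blobs(d,c,80,rng):
        print(c,b[0],b[1],onz(d,[b[0]],z)[0].round(3))
```

```text
[ 0.54453214 -0.09779285  0.24205102] [0.3893803  0.01027751 1.01010835]
red [131.2, 200.5] [122, 190, 19, 22, 327] [0.546 0.084 0.135]
terra [476.6, 171.7] [397, 81, 166, 190, 16081] [ 0.547 -0.287  0.047]
white [207.8, 52.0] [201, 45, 12, 17, 81] [0.693 0.025 0.047]
white [233.7, 58.0] [229, 50, 11, 17, 82] [ 0.682 -0.006  0.047]
white [73.7, 159.5] [19, 81, 108, 154, 11732] [0.586 0.246 0.047]
white [277.0, 92.5] [270, 87, 15, 12, 85] [ 0.639 -0.054  0.047]
white [535.5, 143.8] [519, 111, 35, 65, 1405] [ 0.584 -0.378  0.047]
white [438.1, 229.5] [417, 198, 44, 64, 1854] [ 0.475 -0.24   0.047]
white [312.1, 277.1] [308, 267, 11, 21, 106] [ 0.418 -0.083  0.047]
white [81.1, 319.9] [71, 314, 21, 15, 118] [0.308 0.337 0.047]
```

View pics/w2.png

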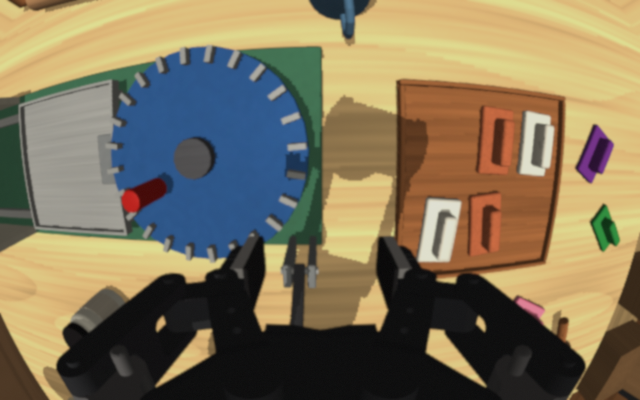

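Wrist view: tray out (80,160), knob (131,200), terracotta lids (497,140) and (486,222), white lids (535,143) and (438,229). I'll put the camera over the crate.

>>> send_rows(steps=[0.3, -0.8, 3, 0, 0, 0.3, -0.8, 3, 0, 0, 0.3, -0.8, 3, 0, 0, 0.3, -0.8, 3, 0, 0, 0.3, -0.8, 3, 0, 0, 0.3, -0.8, 3, 0, 0, 0.3, 0, 0, 0, 0, 0.3, 0, 0, 0, 0])

```text
clock: 14.05
position: [0.4917, -0.2723, 0.2419]
ee_rot: [-0.001, 1.0, -0.013, 0.0]
contact_force: [0.7, 1.0, -0.4]
width: 0.0555
gripper_force: 0.0
```

Run:
```python
from h import *
s=get_state();print(s["position"],s["contact_force"])
d=grab("wrist");cv2.imwrite("pics/w3.png",d["color"][:,:,::-1])
hsv=cv2.cvtColor(d["color"],cv2.COLOR_RGB2HSV)
np.save("w3.npy",hsv)
print(onz(d,[(320,200)],.007))
for c,rng in(("terra",((5,150,60),(11,255,255))),("white",((0,0,70),(40,70,255)))):
    for b in blobs(d,c,300,rng):
        r=cv2.minAreaRect(np.argwhere(b[2])[:,::-1].astype(np.float32));print(c,b[0],b[1],np.round(r[0],1),np.round(r[1],1),round(r[2],1),onz(d,[r[0]],.02)[0].round(4))
```

```text
[ 0.49166015 -0.27228668  0.24191515] [ 0.74442774  1.04470824 -0.4116546 ]
[[ 0.45341813 -0.26971289  0.007     ]]
terra [369.6, 95.3] [348, 57, 45, 77, 3219] [369.8  95.2] [43.2 75.9] 1.5 [ 0.5822 -0.3314  0.02  ]
terra [365.2, 189.4] [341, 152, 48, 77, 2970] [365.3 190.1] [73.3 43. ] 84.1 [ 0.468  -0.3254  0.02  ]
white [426.0, 97.8] [405, 60, 42, 75, 2759] [426.1  97.4] [38.9 73.4] 3.1 [ 0.5815 -0.401   0.02  ]
white [16.6, 139.8] [0, 70, 51, 129, 3821] [ 25. 134.] [128.  50.] 90.0 [0.5862 0.2313 0.02  ]
white [307.5, 195.1] [287, 159, 43, 73, 2852] [307.3 195.5] [41.  71.1] 3.7 [ 0.4631 -0.2546  0.02  ]
white [33.2, 278.6] [7, 255, 50, 52, 1474] [ 34.  279.6] [37.4 46. ] 59.0 [0.3032 0.3173 0.02  ]
```

View pics/w3.png

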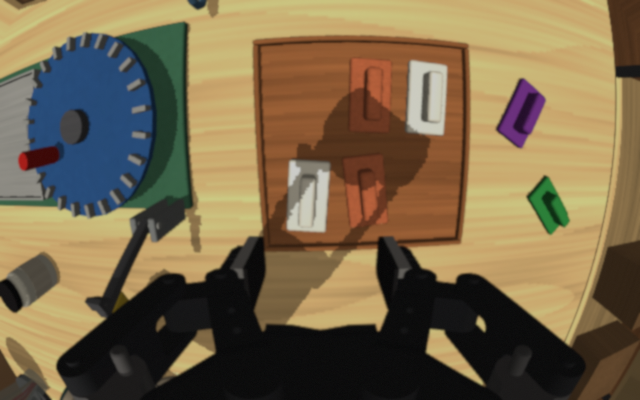

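Wrist view: the terracotta lids are A px (370,95) → (0.582,-0.331) and B px (365,190) → (0.468,-0.325), with B about 6° askew. The white lids are at (426,97) and (307,195). I'll take A first.

>>> send_rows(steps=[0, 2.3, 1.4, 0, 0, 0, 2.3, 1.4, 0, 0, 0, 2.3, 1.4, 0, 0, 0, 2.28, 1.4, 0, 0, 0, 0, 0, 3.5, 0, 0, 0, 0, 3.5, 0, 0, 0, 0, 3.5, 0, 0, 0, 0, 3.5, 0, 0, 0, 0, 0, 0, 0, 0, 0, 0, 0])

```text
clock: 15.1
position: [0.5823, -0.33, 0.1022]
ee_rot: [-0.0, 1.0, -0.012, -0.0]
contact_force: [0.3, -0.0, -0.2]
width: 0.0426
gripper_force: 0.0
```

Run:
```python
from h import *
s=get_state();print(s["position"],delta((.582,-.3305,.025)))
for n in("scene","side"):
    d=grab(n)
    for b in blobs(d,"terra",60,((5,160,60),(11,255,255))):
        if 140<b[0][1]<320:print(n,b[0],b[1],onz(d,[b[0]],.025)[0].round(3))
# tray from saved w2
d=grab("wrist");im=cv2.cvtColor(cv2.imread("pics/w2.png"),cv2.COLOR_BGR2HSV)
T=np.eye(4);T[:3,:3]=R.from_quat([1,-.014,0,.0005]).as_matrix();T[:3,3]=(.54453,-.09779,.24205);d["T"]=T@d["mount"]
m=cv2.inRange(im,(0,0,110),(179,60,255));c=max(cv2.findContours(m[:, :130],0,2)[0],key=cv2.contourArea)
q=cv2.approxPolyDP(c,6,True)[:,0];print(q.tolist());print(onz(d,q,.046).round(3).tolist())
```

```text
[ 0.58232634 -0.32997815  0.1022332 ] [-0.03  0.06  7.72]
scene [239.6, 257.7] [224, 246, 33, 24, 413] [ 0.475 -0.332  0.025]
scene [266.0, 277.0] [250, 264, 33, 27, 462] [ 0.592 -0.339  0.025]
[[111, 79], [19, 104], [30, 207], [19, 117], [25, 106], [39, 223], [123, 231], [37, 227], [31, 209], [36, 229], [126, 235], [123, 189], [110, 164], [112, 126], [120, 125], [111, 116]]
[[0.683, 0.165, 0.046], [0.689, 0.381, 0.046], [0.518, 0.387, 0.046], [0.668, 0.383, 0.046], [0.682, 0.362, 0.046], [0.49, 0.37, 0.046], [0.48, 0.175, 0.046], [0.482, 0.38, 0.046], [0.514, 0.385, 0.046], [0.479, 0.385, 0.046], [0.474, 0.171, 0.046], [0.539, 0.16, 0.046], [0.573, 0.177, 0.046], [0.622, 0.167, 0.046], [0.621, 0.153, 0.046], [0.635, 0.167, 0.046]]
```

>>> send_rows(steps=[0, 0, 0, 2.6, 0, 0, 0, 0, 2.6, 0, 0, 0, 0, 2.4, 0, 0, 0, 0, 0, 0, -1, 0, 0, 0, 0, -1, 0, 0, 0, 0, -1, 0, 0, 0, 0, -1, 0, 0, 0, 0, -1, 0, 0, 0, 0], newtons=50)

```text
clock: 16.15
position: [0.5833, -0.3324, 0.0286]
ee_rot: [0.001, 1.0, -0.013, 0.002]
contact_force: [-0.2, -0.3, 7.3]
width: 0.017
gripper_force: 51.6
```

>>> send_rows(steps=[-1, 0, 0, -1, 0, -1, 0, 0, -3, 0, -1, 0, 0, -4, 0, -1, 0, 0, -4, 0, -1, 0, 0, -4, 0, -1, 0, 0, -2, 0, -1, 0, -2, 0, 0, -1, 0, -3, 0, 0, -1, 0, -4, 0, 0, -1, 0, -4, 0, 0, -1, 0, -4, 0, 0, -1, 0, -4, 0, 0])

```text
clock: 17.35
position: [0.5854, -0.1181, 0.2044]
ee_rot: [-0.001, 1.0, -0.013, -0.002]
contact_force: [0.4, 0.1, -1.8]
width: 0.0164
gripper_force: 50.5
```

>>> send_rows(steps=[-1, -0.2, -4, 0, 0, -1, -0.2, -4, 0, 0, -1, -0.2, -4, 0, 0, -1, -0.2, -4, 0, 0, -1, -0.2, -4, 0, 0, -1, -0.2, -4, 0, 0, -1, -0.2, -4, 0, 0, -1, -0.2, -4, 0, 0, -1, 0, -4, 0, 0, -1, 0, -4, 0, 0, -1, 0, -2, 0, 0, -1, 0, 0, 0, 0])

```text
clock: 18.55
position: [0.5802, 0.3019, 0.2044]
ee_rot: [0.0, 1.0, -0.011, -0.002]
contact_force: [-0.1, -1.9, -1.3]
width: 0.0167
gripper_force: 50.5
```

Run:
```python
from h import *
s=get_state();print(s["position"],s["width"],s["gripper_force"],delta((.582,.317,.06)))
d=grab("wrist");hsv=cv2.cvtColor(d["color"],cv2.COLOR_RGB2HSV);cv2.imwrite("pics/w4.png",d["color"][:,:,::-1])
```

```text
[0.58020921 0.3019087  0.20436037] 0.01665797220635617 50.45231223106384 [ 0.19 -1.51 14.44]
```

View pics/w4.png

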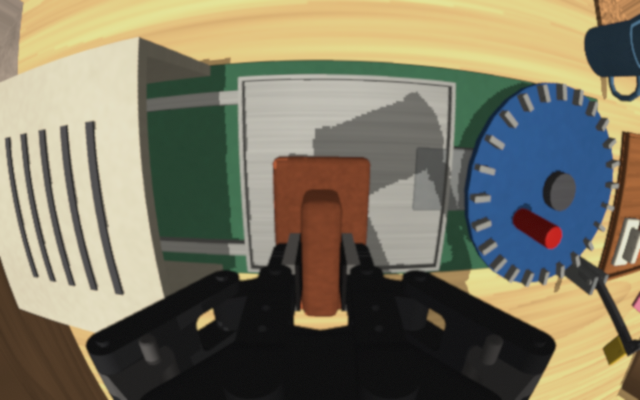

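Wrist view: lid A is held level. The tray's outer corners are at px (240,77), (455,83), (438,268) and (252,272).

Run:
```python
from h import *
d=grab("wrist");p=onz(d,[(240,77),(455,83),(438,268),(252,272)],.046);print(p.round(3).tolist(),p.mean(0));m=p.mean(0)
for y in (.042,-.042): print(delta((m[0]+.026*y,m[1]+y,.06)))
```

```text
[[0.689, 0.376, 0.046], [0.683, 0.16, 0.046], [0.478, 0.167, 0.046], [0.481, 0.379, 0.046]] [0.58257938 0.27057303 0.046     ]
[ 0.27 -1.45 14.49]
[ 0.26  6.95 14.51]
```

>>> send_rows(steps=[-1, 0.27, -1.2, 0, 0, -1, 0, 0, 3.5, 0, -1, 0, 0, 3.5, 0, -1, 0, 0, 3.5, 0, -1, 0, 0, 2.5, 0, -1, 0, 0, 1, 0, -1, 0, 0, 0.5, 0, -1, 0, 0, 0, 0, -1, 0, 0, 0, 0])

```text
clock: 19.55
position: [0.5864, 0.3111, 0.0626]
ee_rot: [-0.001, 1.0, -0.013, 0.001]
contact_force: [-0.0, -1.0, -1.4]
width: 0.0172
gripper_force: 50.5
```

>>> send_rows(steps=[-1, 0, 0, 0.3, 0, -1, 0, 0, 0.2, 0, -1, 0, 0, 0, 0, -1, 0, 0, 0, 0])

```text
clock: 19.95
position: [0.5859, 0.3112, 0.0576]
ee_rot: [-0.0, 1.0, -0.013, 0.001]
contact_force: [-0.9, -0.6, 5.5]
width: 0.0167
gripper_force: 51.5
```

Touching (about 6–7 N of change). Now I'll release and rise.

>>> send_rows(steps=[0, 0, 0, 0, 0, 0, 0, 0, 0, 0, 0, 0, 0, 0, 0, 0, 0, 0, -2, 0, 0, 0, 0, -4, 0, 0, 0, 0, -4, 0, 0, 0, 0, -4, 0, 0, 0, 0, -2, 0, 0, 0, 3, 0, 0, 0, 0, 4, 0, 0, 0, 0, 4, 0, 0, 0, 0, 4, 0, 0])

```text
clock: 21.15
position: [0.5809, 0.1596, 0.2157]
ee_rot: [0.0, 1.0, -0.013, -0.0]
contact_force: [1.2, -0.4, -0.1]
width: 0.043
gripper_force: 0.0
```

>>> send_rows(steps=[0, -0.7, 4, 0, 0, 0, -0.7, 4, 0, 0, 0, -0.7, 4, 0, 0, 0, -0.7, 4, 0, 0, 0, -0.7, 4, 0, 0, 0, -0.7, 4, 0, 0, 0, -0.7, 4, 0, 0, 0, -0.7, 4, 0, 0, 0, -0.7, 4, 0, 0, 0, -0.7, 4, 0, 0, 0, -0.7, 0, 0, 0, 0, 0, 0, 0, 0])

```text
clock: 22.35
position: [0.4927, -0.2374, 0.2156]
ee_rot: [-0.001, 1.0, -0.014, -0.001]
contact_force: [-0.3, -0.1, -0.9]
width: 0.0428
gripper_force: 0.0
```

Run:
```python
from h import *
s=get_state();print(s["position"],s["contact_force"])
d=grab("wrist");cv2.imwrite("pics/w5.png",d["color"][:,:,::-1])
for c,rng in(("terra",((5,150,60),(11,255,255))),("white",((0,0,70),(40,70,255)))):
    for b in blobs(d,c,300,rng):
        r=cv2.minAreaRect(np.argwhere(b[2])[:,::-1].astype(np.float32));print(c,b[1],np.round(r[1],1),round(r[2],1),onz(d,[r[0]],.02)[0].round(4),delta(onz(d,[r[0]],.02)[0]))
```

```text
[ 0.49268202 -0.23735328  0.21557868] [-0.25699536 -0.08053931 -0.85080718]
terra [373, 155, 48, 80, 3244] [77.  44.7] 84.6 [ 0.4686 -0.3249  0.02  ] [-2.22  8.93 19.56]
white [440, 59, 41, 79, 2875] [38.8 77.1] 2.4 [ 0.5817 -0.4001  0.02  ] [ 9.28 16.14 19.55]
white [0, 65, 53, 140, 4057] [139.  52.] 90.0 [0.5844 0.2265 0.02  ] [  7.85 -46.51  19.63]
white [65, 109, 21, 34, 461] [33. 20.] 90.0 [0.5801 0.0988 0.02  ] [  7.76 -33.73  19.61]
white [314, 162, 48, 78, 3259] [44.1 76. ] 3.9 [ 0.4633 -0.2544  0.02  ] [-2.94  1.89 19.57]
white [6, 263, 54, 55, 1684] [39.9 49.2] 57.5 [0.3016 0.3189 0.02  ] [-20.67 -54.97  19.65]
```

>>> send_rows(steps=[0, -0.75, 3, 0, 0, 0, -0.75, 3, 0, 0, 0, -0.7, 2.9, 0, 0, 0, 0, 0, 0, -5.5, 0, 0, 0, 3.5, 0, 0, 0, 0, 3.5, 0, 0, 0, 0, 3.5, 0, 0, 0, 0, 2.5, 0, 0, 0, 0, 0, 0, 0, 0, 0, 0, 0])

```text
clock: 23.4
position: [0.4703, -0.3244, 0.0863]
ee_rot: [-0.0, 0.999, 0.036, 0.0]
contact_force: [1.0, 0.1, 1.0]
width: 0.0427
gripper_force: 0.0
```

Run:
```python
from h import *
s=get_state();print(s["position"],delta((.4686,-.3245,.027)),pose(s)[:2,0])
```

```text
[ 0.47030379 -0.32441041  0.08633232] [-0.17 -0.    5.93] [0.99745692 0.07127169]
```

>>> send_rows(steps=[0, -0.1, 0, 2.5, 0, 0, 0, 0, 2, 0, 0, 0, 0, 1.4, 0, 0, 0, 0, 0, 0, -1, 0, 0, 0, 0, -1, 0, 0, 0, 0, -1, 0, 0, 0, 0, -1, 0, 0, 0, 0, -1, 0, 0, 0, 0])

```text
clock: 24.3
position: [0.47, -0.3265, 0.0291]
ee_rot: [0.001, 0.999, 0.035, 0.002]
contact_force: [0.4, 0.2, 6.4]
width: 0.0167
gripper_force: 49.8
```

>>> send_rows(steps=[-1, 0, 0, -1, 0, -1, 0, 0, -3, 0, -1, 0, 0, -4, 0, -1, 0, 0, -4, 0, -1, 0, 0, -4, 0, -1, 0, 0, -3, 0, -1, 0, 0, 0, 5.5, -1, 3, 0, 0, 0, -1, 4, 0, 0, 0, -1, 4, 0, 0, 0, -1, 1.5, -2, 0, 0, -1, 0, -4, 0, 0])

```text
clock: 25.5
position: [0.5973, -0.2704, 0.2162]
ee_rot: [0.001, 1.0, -0.014, 0.001]
contact_force: [-0.8, 0.4, -2.2]
width: 0.0166
gripper_force: 48.7
```

>>> send_rows(steps=[-1, -0.2, -4, 0, 0, -1, -0.2, -4, 0, 0, -1, -0.2, -4, 0, 0, -1, -0.2, -4, 0, 0, -1, -0.2, -4, 0, 0, -1, -0.2, -4, 0, 0, -1, -0.2, -4, 0, 0, -1, 0, -4, 0, 0, -1, 0, -4, 0, 0, -1, 0, -4, 0, 0, -1, 0, -4, 0, 0, -1, 0, 0, 0, 0])

```text
clock: 26.7
position: [0.5918, 0.1766, 0.2174]
ee_rot: [-0.002, 1.0, -0.011, -0.0]
contact_force: [-0.7, -0.5, -1.2]
width: 0.0168
gripper_force: 48.9
```

Run:
```python
from h import *
s=get_state();print(s["position"],s["width"],s["gripper_force"],delta((.581,.226,.06)))
```

```text
[0.59180217 0.17657891 0.21739946] 0.016752368649639995 48.87744963169098 [-1.18 -4.87 15.76]
```

>>> send_rows(steps=[-1, -0.4, -2.5, 0, 0, -1, -0.7, -2.2, 0, 0, -1, 0, 0, 3.5, 0, -1, 0, 0, 3.5, 0, -1, 0, 0, 3.5, 0, -1, 0, 0, 2.5, 0, -1, 0, 0, 1.5, 0, -1, 0, 0, 0.8, 0, -1, 0, 0, 0, 0, -1, 0, 0, 0, 0])

```text
clock: 27.7
position: [0.5835, 0.2186, 0.065]
ee_rot: [-0.0, 1.0, -0.013, 0.001]
contact_force: [-0.2, -0.4, -1.0]
width: 0.0168
gripper_force: 48.9
```

>>> send_rows(steps=[-1, 0, 0, 0.4, 0, -1, 0, 0, 0.35, 0, -1, 0, 0, 0, 0, -1, 0, 0, 0, 0])

```text
clock: 28.1
position: [0.5837, 0.219, 0.0581]
ee_rot: [-0.0, 1.0, -0.013, 0.001]
contact_force: [-0.8, 0.7, 6.3]
width: 0.0165
gripper_force: 49.8
```

>>> send_rows(steps=[0, 0, 0, 0, 0, 0, 0, 0, 0, 0, 0, 0, 0, 0, 0, 0, 0, 0, -2, 0, 0, 0, 0, -4, 0, 0, 0, 0, -4, 0, 0, 0, 0, -4, 0, 0, 0, 0, -4, 0, 0, -2, 3, 0, 0, 0, -2, 3, 0, 0, 0, -2, 2, 0, 0, 0, 0, 0, 0, 0])

```text
clock: 29.3
position: [0.5178, 0.1383, 0.2366]
ee_rot: [0.001, 1.0, -0.014, -0.001]
contact_force: [0.3, 0.3, -0.3]
width: 0.0428
gripper_force: 0.0
```

Run:
```python
from h import *
s=get_state();print(s["position"],s["contact_force"])
d=grab("wrist");cv2.imwrite("pics/w6.png",d["color"][:,:,::-1])
for b in blobs(d,"terra",100,((5,150,60),(11,255,255))):
    r=cv2.minAreaRect(np.argwhere(b[2])[:,::-1].astype(np.float32));print(b[1],np.round(r[1],1),round(r[2],1),onz(d,[r[0]],.049)[0].round(4))
for n in("scene","side"):
    q=grab(n)
    for b in blobs(q,"yellow",15):print(n,b[0],b[1])
```

```text
[0.51777438 0.13831612 0.23662892] [ 0.32568828  0.30826426 -0.33601052]
[152, 87, 39, 76, 2707] [74.6 37. ] 88.0 [0.586  0.3082 0.049 ]
[246, 98, 44, 80, 3376] [79.5 42.6] 88.8 [0.5628 0.1943 0.049 ]
scene [275.8, 171.0] [272, 168, 8, 8, 42]
side [359.4, 180.1] [354, 176, 12, 9, 61]
```

View pics/w6.png

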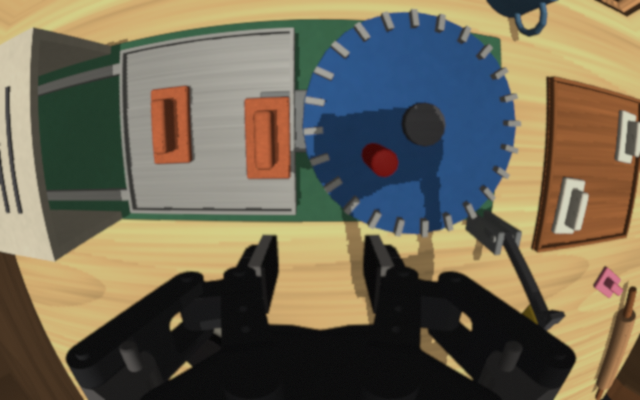

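Wrist view: lid A (170,125) is in place. Lid B (268,138) now lies about 25 mm nearer the wheel than where I set it, so it was knocked and is now close to the rim. I'll re-seat it with some margin.

>>> send_rows(steps=[0, 2.2, -2.8, 0, 0, 0, 2.15, -2.9, 0, 0, 0, 0, 0, 3.5, 0, 0, 0, 0, 3.5, 0, 0, 0, 0, 3.5, 0, 0, 0, 0, 2.5, 0, 0, 0, 0, 0, 0, 0, 0, 0, 0, 0])

```text
clock: 30.25
position: [0.5665, 0.197, 0.1063]
ee_rot: [-0.0, 1.0, -0.013, -0.0]
contact_force: [-0.2, 0.1, 0.5]
width: 0.0427
gripper_force: 0.0
```

Run:
```python
from h import *
s=get_state();print(s["position"],delta((.5628,.1943,.0575)))
```

```text
[0.56648747 0.19698929 0.10632402] [-0.36  0.28  4.88]
```

>>> send_rows(steps=[0, -0.35, 0.3, 2, 0, 0, 0, 0, 1.7, 0, 0, 0, 0, 1, 0, 0, 0, 0, 0, 0, -1, 0, 0, 0, 0, -1, 0, 0, 0, 0, -1, 0, 0, 0, 0, -1, 0, 0, 0, 0, -1, 0, 0, 0, 0])

```text
clock: 31.15
position: [0.5634, 0.1944, 0.0611]
ee_rot: [-0.001, 1.0, -0.013, 0.002]
contact_force: [0.2, 4.5, 4.9]
width: 0.0168
gripper_force: 53.8
```

>>> send_rows(steps=[-1, 0, 0, -1.5, 0, -1, 0, 0, -0.5, 0, -1, 0.8, -1.2, 0, 0, -1, 0.8, -1.2, 0, 0, -1, 0, 0, 0, 0, -1, 0, 0, 1, 0, -1, 0, 0, 0.6, 0, -1, 0, 0, 0.3, 0, -1, 0, 0, 0, 0, -1, 0, 0, 0, 0])

```text
clock: 32.15
position: [0.5776, 0.2166, 0.0611]
ee_rot: [0.0, 1.0, -0.013, -0.001]
contact_force: [-3.7, 0.1, 7.2]
width: 0.0166
gripper_force: 53.9
```

>>> send_rows(steps=[0, 0, 0, 0, 0, 0, 0, 0, 0, 0, 0, 0, 0, 0, 0, 0, 0, 0, -2, 0, 0, 0, 0, -4, 0, 0, 0, 0, -4, 0, 0, 0, 0, -4, 0, 0, 0, 0, -4, 0, 0, -2.28, 3.65, 0, 0, 0, -2.28, 3.65, 0, 0, 0, -2.28, 3.65, 0, 0, 0, 0, 0, 0, 0])

```text
clock: 33.35
position: [0.504, 0.1058, 0.2404]
ee_rot: [0.001, 1.0, -0.015, -0.001]
contact_force: [0.6, 0.5, 0.4]
width: 0.0428
gripper_force: 0.0
```

Run:
```python
from h import *
s=get_state();print(s["position"],s["contact_force"],delta((.3875,-.070,.152)))
d=grab("wrist")
for b in blobs(d,"terra",100,((5,150,60),(11,255,255))):
    r=cv2.minAreaRect(np.argwhere(b[2])[:,::-1].astype(np.float32));print(b[1],np.round(r[1],1),round(r[2],1),onz(d,[r[0]],.049)[0].round(4))
a,b=blobs(grab("scene"),"yellow",15),blobs(grab("side"),"yellow",15)
print(a[0][0],b[0][0],tri([(grab("scene"),a[0][0]),(grab("side"),b[0][0])]))
```

```text
[0.50395816 0.10579544 0.24043583] [0.63409988 0.47389516 0.42548658] [-11.1   17.89   8.92]
[199, 77, 43, 78, 3087] [76.8 40.7] 88.2 [0.5766 0.2146 0.049 ]
[129, 80, 39, 73, 2496] [71.9 36.1] 87.4 [0.5858 0.3087 0.049 ]
[275.9, 171.3] [359.3, 180.0] [ 0.38824025 -0.07139424  0.17461716]
```

Both lids are in place, and the tab was triangulated at (0.388,-0.071,0.175), as expected.

>>> send_rows(steps=[0, -2.22, 3.58, 0, 0, 0, -2.22, 3.58, 0, 0, 0, -2.22, 3.58, 0, 0, 0, -2.22, 3.58, 0, 0, 0, -2.22, 3.57, 0, 0, 0, 0, 0, 0, 0, 0, 0, 0, 0, 0])

```text
clock: 34.3
position: [0.3926, -0.0668, 0.2406]
ee_rot: [-0.0, 1.0, -0.014, 0.001]
contact_force: [0.1, -0.6, 1.1]
width: 0.0428
gripper_force: 0.0
```

Run:
```python
from h import *
s=get_state();print(s["position"],s["contact_force"],delta((.388,-.070,.153)))
a=0.273+np.linspace(2.0,0.03,13);p=np.c_[10.4*np.cos(a),-10.4*np.sin(a)]
print(np.diff(p,axis=0).round(2).tolist())
```

```text
[ 0.39263581 -0.06684642  0.24061568] [ 0.07140186 -0.60149406  1.08759118] [-0.46  0.33  8.76]
[[1.39, -0.99], [1.53, -0.75], [1.63, -0.49], [1.69, -0.22], [1.7, 0.06], [1.67, 0.34], [1.59, 0.61], [1.47, 0.86], [1.31, 1.09], [1.12, 1.29], [0.89, 1.45], [0.64, 1.58]]
```

>>> send_rows(steps=[0, -0.45, 0.35, 3, 0, 0, 0, 0, 3, 0, 0, 0, 0, 2.7, 0, 0, 0, 0, 0, 0, -1, 0, 0, 0, 0, -1, 0, 0, 0, 0, -1, 0, 0, 0, 0, -1, 0, 0, 0, 0, -1, 0, 0, 0, 0], newtons=20)

```text
clock: 35.2
position: [0.389, -0.071, 0.1548]
ee_rot: [0.001, 1.0, -0.013, 0.002]
contact_force: [1.8, -3.7, 4.0]
width: 0.0118
gripper_force: 28.0
```

>>> send_rows(steps=[-1, 1.39, 0, -0.99, 0, -1, 1.53, 0, -0.75, 0, -1, 1.63, 0, -0.49, 0, -1, 1.69, 0, -0.22, 0, -1, 1.7, 0, 0.06, 0, -1, 0, 0, 0, 0])

```text
clock: 35.8
position: [0.4676, -0.0731, 0.1772]
ee_rot: [0.001, 1.0, -0.013, -0.0]
contact_force: [1.1, -4.4, -2.3]
width: 0.0119
gripper_force: 25.0
```

>>> send_rows(steps=[-1, 1.67, 0, 0.34, 0, -1, 1.59, 0, 0.61, 0, -1, 1.47, 0, 0.86, 0, -1, 1.31, 0, 1.09, 0, -1, 1.12, 0, 1.29, 0, -1, 0.89, 0, 1.45, 0, -1, 0.3, 0, 0.7, 0, -1, 0, 0, 0, 0, 0, 0, 0, 0, 0, 0, 0, 0, 0, 0, 0, 0, 0, 0, 0])

```text
clock: 36.9
position: [0.5496, -0.0736, 0.1139]
ee_rot: [-0.001, 1.0, -0.013, -0.0]
contact_force: [0.1, 0.4, 0.8]
width: 0.0426
gripper_force: 0.0
```

>>> send_rows(steps=[0, 0, 0, 0, 0, 0, 0, 0, 0, 0, 0.3, 0, 0, -3, 0, 0.3, 0, 0, -4, 0, 0.3, 0, 0, -4, 0, 0.3, 0, 0, -2, 0, 0.3, 0, 0, 0, 0, 0.3, 0, 0, 0, 0])

```text
clock: 37.7
position: [0.5498, -0.0742, 0.2438]
ee_rot: [-0.0, 1.0, -0.013, 0.0]
contact_force: [0.3, -0.0, -1.2]
width: 0.0552
gripper_force: 0.0
```

Run:
```python
from h import *
s=get_state();print(s["position"],s["contact_force"])
a,b=grab("scene"),grab("side")
A,B=blobs(a,"yellow",15),blobs(b,"yellow",15)
print(A[0][:2],B[0][:2],tri([(a,A[0][0]),(b,B[0][0])]))
w=grab("wrist")
for q in blobs(w,"red",60,((0,160,60),(6,255,255))):print(q[0],q[1],onz(w,[q[0]],.135))
for q in blobs(w,"yellow",30):print(q[0],q[1],onz(w,[q[0]],.134))
for q in blobs(w,"terra",100,((5,150,60),(11,255,255))):
    r=cv2.minAreaRect(np.argwhere(q[2])[:,::-1].astype(np.float32));print(q[1],np.round(r[1],1),onz(w,[r[0]],.049)[0].round(3))
cv2.imwrite("pics/w7.png",w["color"][:,:,::-1])
```

```text
[ 0.54976372 -0.07419406  0.24379127] [ 0.31086049 -0.03819846 -1.20836293]
([314.3, 205.1], [311, 200, 8, 12, 76]) ([317.3, 177.2], [314, 176, 7, 4, 19]) [ 0.55637424 -0.0819569   0.12257338]
[162.3, 197.2] [143, 182, 41, 33, 759] [[0.55148385 0.07165183 0.135     ]]
[322.4, 189.6] [316, 172, 14, 36, 455] [[ 0.55386    -0.07519178  0.134     ]]
[84, 131, 37, 66, 1963] [64.7 32.6] [0.577 0.216 0.049]
[41, 133, 33, 59, 1505] [58.5 28.5] [0.587 0.312 0.049]
```

The pawl is down: its tab sits at the same scene pixel as at the start. I'll turn the tool back 90° so the fingers stay narrow near the pawl, then take the knob.

>>> send_rows(steps=[0.3, 0, 0, 0, -8.59, 0.3, 0, 0, 0, -8.59, 0.3, 0, 0, 0, -8.59, 0.3, 0, 0, 0, -8.59, 0.3, 0, 0, 0, -8.59, 0.3, 0, 0, 0, -8.59, 0.3, 0, 0, 0, -8.59, 0.3, 0, 0, 0, -8.59, 0.3, 0, 0, 0, -8.59, 0.3, 0, 0, 0, -8.59, 0.3, 0, 0, 0, -4.1, 0.3, 0, 0, 0, 0])

```text
clock: 39.05
position: [0.5495, -0.0742, 0.2425]
ee_rot: [-0.001, 0.716, 0.698, -0.001]
contact_force: [0.1, 0.0, 0.0]
width: 0.0554
gripper_force: 0.0
```

>>> send_rows(steps=[0.3, 4, 0, 0, 0, 0.3, 4, 0, 0, 0, 0.3, 4, 0, 0, 0, 0.3, 4, -0.4, 0, 0, 0.3, 0, 0, 4, 0, 0.3, 0, 0, 3, 0, 0.3, 0, 0, 0, 0, 0.3, 0, 0, 0, 0])

```text
clock: 39.85
position: [0.5501, 0.0856, 0.1736]
ee_rot: [-0.001, 0.717, 0.697, -0.001]
contact_force: [-0.3, -0.5, 0.1]
width: 0.0554
gripper_force: 0.0
```

Run:
```python
from h import *
s=get_state();T=pose(s);print(s["position"],delta((.5472,.085,.092)),T[:3,0].round(3),T[:3,1].round(3))
a,b=grab("scene"),grab("side")
A=[q[:1] for q in blobs(a,"red",8,((0,170,60),(6,255,255))) if 100<q[0][1]<300];B=[q[:1] for q in blobs(b,"red",8,((0,170,60),(6,255,255))) if 100<q[0][1]<300]
print(A,B)
if A and B: print(tri([(a,A[0][0]),(b,B[0][0])]))
```

```text
[0.55011892 0.08563428 0.1736412 ] [-0.07 -0.28  8.16] [ 0.027  1.    -0.   ] [ 1.    -0.027 -0.002]
[([341.9, 186.6],)] [([302.0, 211.5],)]
[0.54660105 0.08544847 0.10524089]
```

>>> send_rows(steps=[0.3, 0, -0.3, 3, 0, 0.3, 0, 0, 3, 0, 0.3, 0, 0, 2.15, 0, 0.3, 0, 0, 0, 0, -1, 0, 0, 0, 0, -1, 0, 0, 0, 0, -1, 0, 0, 0, 0, -1, 0, 0, 0, 0, -1, 0, 0, 0, 0], newtons=40)

```text
clock: 40.85
position: [0.5461, 0.0858, 0.0947]
ee_rot: [-0.0, 0.716, 0.698, -0.0]
contact_force: [-4.8, -1.4, 6.0]
width: 0.0231
gripper_force: 39.1
```

Run:
```python
from h import *
s=get_state();T=pose(s);print(s["position"])
N=28;th=np.deg2rad(119.8)+np.linspace(0,6.22,N+1)
d=np.diff(np.c_[.0597*np.cos(th),.0597*np.sin(th)],axis=0)
print((np.c_[d,np.zeros(N)]@T[:3,:3]*100).round(2)[:,:2].tolist())
for k in (10,20,28):print(k,np.array([.576,.034])+.0597*np.array([np.cos(th[k]),np.sin(th[k])]))
```

```text
[0.54608728 0.08576766 0.09466897]
[[-0.81, -1.05], [-1.02, -0.84], [-1.18, -0.6], [-1.28, -0.32], [-1.32, -0.03], [-1.3, 0.26], [-1.21, 0.54], [-1.06, 0.79], [-0.86, 1.01], [-0.62, 1.17], [-0.34, 1.28], [-0.05, 1.32], [0.24, 1.3], [0.52, 1.22], [0.78, 1.07], [0.99, 0.88], [1.16, 0.64], [1.27, 0.36], [1.32, 0.07], [1.31, -0.22], [1.23, -0.5], [1.08, -0.76], [0.89, -0.98], [0.65, -1.15], [0.38, -1.27], [0.1, -1.32], [-0.2, -1.31], [-0.48, -1.23]]
10 [ 0.55274865 -0.02098604]
20 [0.63383555 0.04880335]
28 [0.54966104 0.08757564]
```

>>> send_rows(steps=[-1, -0.81, -1.05, 0, 0, -1, -1.02, -0.84, 0, 0, -1, -1.18, -0.6, 0, 0, -1, -1.28, -0.32, 0, 0, -1, -1.32, -0.03, 0, 0, -1, -1.3, 0.26, 0, 0, -1, -1.21, 0.54, 0, 0, -1, -1.06, 0.79, 0, 0, -1, -0.86, 1.01, 0, 0, -1, -0.62, 1.17, 0, 0, -1, 0, 0, 0, 0])

```text
clock: 41.95
position: [0.5551, -0.0221, 0.0947]
ee_rot: [0.002, 0.716, 0.698, 0.0]
contact_force: [-1.5, -1.5, 4.7]
width: 0.0232
gripper_force: 41.5
```

>>> send_rows(steps=[-1, -0.34, 1.28, 0, 0, -1, -0.05, 1.32, 0, 0, -1, 0.24, 1.3, 0, 0, -1, 0.52, 1.22, 0, 0, -1, 0.78, 1.07, 0, 0, -1, 0.99, 0.88, 0, 0, -1, 1.16, 0.64, 0, 0, -1, 1.27, 0.36, 0, 0, -1, 1.32, 0.07, 0, 0, -1, 1.31, -0.22, 0, 0, -1, 0, 0, 0, 0])

```text
clock: 43.05
position: [0.6343, 0.0497, 0.0947]
ee_rot: [-0.0, 0.716, 0.698, 0.0]
contact_force: [-5.0, -0.3, 6.6]
width: 0.023
gripper_force: 41.6
```

>>> send_rows(steps=[-1, 1.23, -0.5, 0, 0, -1, 1.08, -0.76, 0, 0, -1, 0.89, -0.98, 0, 0, -1, 0.65, -1.15, 0, 0, -1, 0.38, -1.27, 0, 0, -1, 0.1, -1.32, 0, 0, -1, -0.2, -1.31, 0, 0, -1, -0.4, -1.0, 0, 0, -1, 0, 0, 0, 0])

```text
clock: 43.95
position: [0.5542, 0.0897, 0.0947]
ee_rot: [0.001, 0.717, 0.698, 0.003]
contact_force: [-0.6, 3.4, 4.9]
width: 0.023
gripper_force: 41.7
```

>>> send_rows(steps=[-1, -0.2, -0.4, 0, 0, -1, -0.15, -0.25, 0, 0, -1, 0, 0, 0, 0])

```text
clock: 44.25
position: [0.5488, 0.0872, 0.0947]
ee_rot: [0.001, 0.717, 0.697, 0.004]
contact_force: [1.5, 7.4, 5.7]
width: 0.0228
gripper_force: 41.8
```

>>> send_rows(steps=[0.3, 0, 0, 0, 0, 0.3, 0, 0, 0, 0, 0.3, 0, 0, 0, 0, 0.3, 0, 0, -2, 0, 0.3, 0, 0, -4, 0, 0.3, 0, 0, -4, 0, 0.3, 0, 0, -4, 0, 0.3, 0, -3, 0, 0, 0.3, 0, -3, 0, 0, 0.3, 0, -3, 0, 0, 0.3, 0, 0, 0, 0, 0.3, 0, 0, 0, 0])

```text
clock: 45.45
position: [0.4564, 0.0872, 0.2328]
ee_rot: [0.001, 0.716, 0.698, 0.0]
contact_force: [0.2, 0.3, 1.2]
width: 0.0558
gripper_force: 0.0
```

Run:
```python
from h import *
s=get_state();print(s["position"],s["contact_force"])
a,b=grab("scene"),grab("side");w=grab("wrist")
A,B=blobs(a,"yellow",15),blobs(b,"yellow",15);print([q[:2] for q in A],[q[:2] for q in B])
for q in blobs(w,"red",60,((0,160,60),(6,255,255))):print(q[0],q[1],onz(w,[q[0]],.12))
x=[[q[:1] for q in blobs(k,"red",8,((0,170,60),(6,255,255))) if 100<q[0][1]<300] for k in(a,b)];print(x)
if all(x):print(tri([(a,x[0][0][0]),(b,x[1][0][0])]))
i=np.hstack([cv2.resize(a["color"][110:310,220:480],(520,400)),cv2.resize(b["color"][140:340,150:290],(280,400))])
cv2.imwrite("pics/f1.png",i[:,:,::-1])
```

```text
[0.45635939 0.08717108 0.23282942] [0.23143726 0.33615618 1.20887845]
[([313.9, 202.7], [310, 197, 8, 12, 71])] [([320.2, 178.1], [319, 175, 3, 8, 15])]
[421.5, 189.9] [402, 173, 38, 35, 776] [[0.54605963 0.08999414 0.12      ]]
[[([342.9, 186.6],)], [([301.0, 211.6],)]]
[0.54951442 0.08737229 0.10552025]
```

View pics/f1.png

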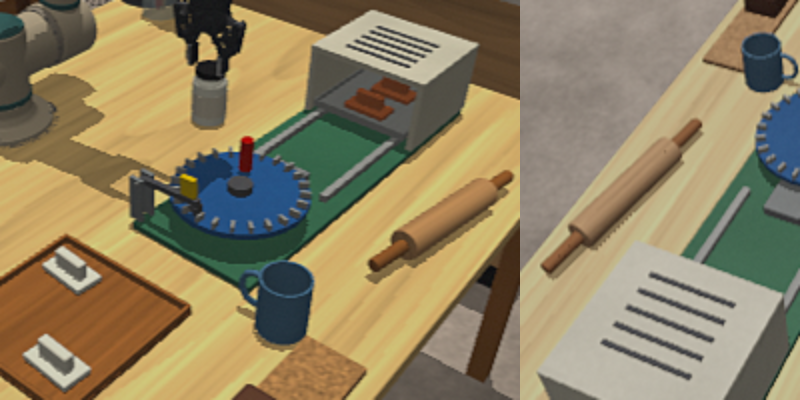

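The final views show the tray in the hood with both lids flat on it (scene 370,100 and 393,88 in the crop). The pawl is down on the teeth, the white lids are in the crate, the mug and jar are untouched, and the wheel is at about 0.03 rad.

```bash
python3 -c "
from rig import sign_off
print(sign_off())"
```

```text
the job is handed in; nothing more can be done
None
```

The job is handed in, with no verdict returned. My last images show both terracotta lids flat on the tray, the tray fully in (wheel about 0.03 rad), the pawl down with its nose apparently on a tooth top (about 0.1 rad), the white lids in the crate, and the mug and jar apparently where they were.

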